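Loupe inspection of a suspect chip on an intercom board

ROBOT

A 6-joint arm with a two-finger parallel gripper is mounted at the origin on the work surface. World frame = base frame: x ahead of the robot, y to its left, z up, the work surface at z = 0. Lengths are in m, angles in rad, forces in N, time in s.
With the tool pointing down it reaches from about 0.25 to 0.8 m from the base axis. Payload 8.5 kg.
Tool frame: the origin (TCP) lies midway between the tips of the shut fingers; the grasp point (between the pads) lies 19 mm behind it (bot.hold_point_z is the distance from the TCP to the grasp point, in m); z points along the fingers, y is the line along which they close (so a half turn about z gives the same grasp; the last joint's range is limited). The gripper opens to 85 mm and grips with 20 to 120 N. Pads are 22 mm wide; open, the fingers measure 114 mm over their backs; the gripper's body (76 mm by 85 mm) begins 54 mm behind the grasp point. The pads swing forward as they close: fully open they stand 13 mm farther back than shut.
Start: joints at [1.275, 0.238, -0.013, 1.319, 0, 1.571], TCP at [0.153, 0.502, 0.231] pointing down, gripper open.
Joint ranges: [-2.66, 2.66], [-1.03, 1.9], [-1.14, 1.46], [-1.82, 2.27], [-1.45, 1.34], [-3.14, 3.14]. Speed limits (rad/s): [2.22, 2.22, 2.79, 3.14, 3.14, 3.14].

INTERFACE

Orientations are given as a 3x3 rotation matrix whose columns are the frame's x, y, z axes.
In Python, from cell import bot, grab_frame, calibration gives the robot as it stands (bot), with the cameras as plain functions.
- The arm moves only by the tool move_tool, called after "Emit:" as name(argument=value, ...) on one line, values as JSON. Schema: {"type":"object","properties":{"deltas":{"type":"string"},"aperture":{"type":"number"},"grip_n":{"type":"number"},"only":{"type":"string"},"quiet":{"type":"boolean"},"lines":{"type":"string"}},"required":["deltas"],"additionalProperties":false}. deltas is a string of 1 to 10 rows, one to a line, with the numbers parted by commas; each row has 4 numbers: dx, dy, dz in units of 100 mm, then a turn about the tool's z in units of 0.25 rad; each row shifts and turns the commanded pose from where the row before left it, along the tool's axes as they then stand; what a row does not reach is not made up. A row lasts 1/12 s, in which the tool goes at most 0.0417 m and 0.125 rad, less where a joint would pass 70% of its speed; a pose out of reach is approached as far as the arm can. aperture is the opening from 0.0 (shut) to 1.0 (fully open), set as the call begins (left out keeps the last). The fingers move at their own pace and stop on an object; grip_n is the grip in N (left out, the last holds). Time passes only in rows, so rows that do not move let the fingers close. The tool returns the time, the measured TCP pose, the force, the opening and the grip force at its end. only (a regular expression) keeps the lines of the reply that match it, lines (a string "A,B") keeps lines A to B, and quiet returns only ok. Input that does not fit is refused with a message, and nothing moves.
- bot.observe(): the state, without advancing time (a new reading comes with each control period).
- grab_frame(name): name is "scene" or "top" or "wrist"; returns the picture (384x512x3 uint8, red, green, blue); there is no depth.
- calibration(name): a dict with "fov_y" (degrees; the focal length in pixels is half the picture's height over the tangent of half this angle, whatever the lens; pixels are square), "cx", "cy" (the principal point, pixels), "k1" (the pictures are not rectified: a ray, as slopes to the right and down, at radius r is drawn at 1 + k1 r^2 times it, then the intrinsics apply), "camera_from_world" (4x4, takes a point from world to camera coordinates); the wrist camera has in their place "hand_eye" (4x4, takes a point from camera to tool coordinates, whose origin is the TCP and whose axes are the flange's). Camera axes: x right, y down, z forward; pixel columns grow to the right and rows downward; lengths in m; the calibration is good to about 2 mm. A picture is of the moment at which its call begins: read the wrist's pose just before it. calibration takes no time and is no camera call.
- bot.hand_in(): hands the job in; it is judged then, once.
The state is a dict: "time": time; "joint_pos": joint angles; "qvel": joint speeds; "joint_torque": joint torques, N m; "ee_pos": TCP position; "tcp_rot": TCP orientation; "ft_force": force on the tool from outside, world axes, zero at the start; "torque": the same for the moment, N m; "width": opening from 0.0 (shut) to 1.0 (fully open); "gripper_force": force on a finger pad.
Only numpy, scipy, OpenCV 4.12 (cv2) and the standard library are available. Lean on these libraries where they do the work, as an engineer would, in place of code of your own. Each camera call takes 0.05 s, during which the arm holds its last target. There are 200 camera calls.

TASK

First switch on the inspection lamp by pressing its red pedal right down to the stop, and let it come back up. Then pick up the loupe by its handle and hold it level and still, with its lens centred over the yellow-dotted chip on the clamped circuit board and at the same height as the red collar on the post beside the board. Touch neither the board nor the post and its collar, leave everything else on the bench where it is, and finish while still holding the loupe there, carried by the gripper alone.

Things in the scene. Friction and masses are not known exactly. Their poses are not given: they have to be found in the camera images.
- pedal (a joint): Angle of the hinged red pedal, rad: 0 up at rest, 0.22 down on its stop; it grows as the pedal is pressed. A spring returns it; at the press point about 3 N starts it moving and about 9 N holds it on the stop.
- pedal_press (a point): Press point: centre of the black rubber pad on top of the red pedal plate (100 x 64 mm), 78 mm from its hinge, near the raised free end, about 49 mm above the table at rest. It moves with the pedal and sinks 17 mm from rest to stop, on a nearly vertical arc. The free end is the one on the robot's side.
- pedal_base: Fixed grey base of the pedal, 125 x 84 x 12 mm; origin at the centre of its underside on the table; x axis from the pedal's free end to its hinge, z up. The hinge lies 45 mm along +x, 24 mm up. Pedal and board holder may change sides of the bench.
- loupe: Loose loupe, about 70 to 120 g, lying flat on the table: black handle, 92 mm long, 18 mm wide and 18 mm high, and a clear lens in a steel ring 66 mm across, 14 mm high. Origin under the handle at a good place to grip, near the centre of mass; x axis along the handle towards the lens, z up. The handle reaches from 74 mm behind the origin to 18 mm before it.
- loupe_lens (a point): Centre of the loupe's lens: 63 mm along +x from the loupe's origin and 9 mm above its underside, at half the height of handle and ring.
- chip_top (a point): Centre of the top of the chip to inspect: a black square chip, 20 x 20 x 4 mm, with a yellow dot on top, about 28 mm above the table. Its place on the board varies.
- chip: The chip itself, fixed to the board; origin at the centre of its underside.
- focus_mark (a point): Centre of the red collar (24 mm across, 8 mm high) on the steel gauge post: its height is the focal height that the lens centre must have, 85 to 135 mm above the table. The collar is held by friction.
- holder: Fixed aluminium holder, 150 x 150 x 10 mm, carrying the green circuit board (104 x 136 mm, top 24 mm above the table, other parts on it up to 38 mm above the table); origin at table level, x axis pointing away from the robot towards the gauge post, which stands 76 mm from the origin along +x, is 11 mm thick and reaches 175 mm above the table.
- multimeter: Bystander: yellow multimeter, 80 x 160 mm, 43 mm high with its dial; origin at the centre of its underside.
- spare_board: Bystander: loose green circuit board with parts, 85 x 130 mm, 20 mm high; origin at the centre of its underside.
- parts_pot: Bystander: white open pot, 72 mm across, 60 mm high; origin at the centre of its underside.
- solder_reel: Bystander: blue reel, 56 mm across, 40 mm high, standing on its flange; origin at the centre of its underside.
- screwdriver: Bystander: screwdriver lying at the front left, about 200 mm long, under 35 mm high; origin under its middle.
- cleaner: Bystander: amber bottle, 52 mm across, 115 mm high; origin at the centre of its underside.

How it is judged:
On the way, in this order (a step that is already met when the one before it is completed fails the run):
1. the pedal is pressed down to its stop (value of joint pedal above 0.195 rad), for 0.2 s.
2. the pedal has come back up (value of joint pedal below 0.05 rad), for 0.1 s.
3. the loupe is lifted clear of the table by the gripper (contact force between loupe and the fingers above 1 N and height (world z) of loupe_lens above 0.05 m), for 0.2 s.
At the end, for the whole second after the job is handed in: The gripper alone holds the loupe (touching no board, post or bystander), at rest and level within 8 degrees, lens centre within 12 mm of the middle of the yellow-dotted chip seen from above and within 8 mm of the height of the red collar's centre; the pedal is up (contact force between loupe and the fingers above 1 N and horizontal distance between loupe_lens and chip_top below 0.012 m and z of loupe_lens in the frame of focus_mark between -0.008 and 0.008 m and angle between loupe's own z axis and vertical below 0.14 rad and linear speed of loupe below 0.02 m/s and contact force between loupe and holder below 0.2 N and contact force between loupe and chip below 0.2 N and value of joint pedal below 0.05 rad and contact force between loupe and multimeter below 0.2 N and contact force between loupe and spare_board below 0.2 N and contact force between loupe and parts_pot below 0.2 N and contact force between loupe and solder_reel below 0.2 N and contact force between loupe and screwdriver below 0.2 N and contact force between loupe and cleaner below 0.2 N); the arm keeps its last pose, push and grip.
It fails at once if the loupe or the gripper strikes the board, chip, post or collar (contact force between any of loupe, the arm, the fingers and holder above 1 N or contact force between any of loupe, the arm, the fingers and chip above 1 N).
It fails at once if the red collar is shifted on its post (distance of focus_mark from where it was at the start of the episode above 0.004 m).
It fails at once if another thing on the bench is pushed from its place (distance of any of multimeter, spare_board, parts_pot, solder_reel, screwdriver, cleaner from where it was at the start of the episode above 0.02 m).
It also fails if it takes over 51 s, if anything falls off the work surface, if the arm or the gripper's body presses on something with over 40 N, if the wrist force passes 120 N, or if a joint passes its speed limit or range.

## Working session

There is one attempt and no reset: what is moved stays moved. The work goes in short steps, Python scripts to look and compute and a tool call to move; the robot and the scene stay as the last step left them, time stands still between calls to the robot, and variables do not carry over. Pictures are saved under pics/ and viewed, at most 10 in all, crops included, and the job is handed in when it is done.

```bash
ls; mkdir -p pics
```

Run:
```python
from cell import bot, grab_frame, calibration
import cv2
for n in("scene","top"):
    im=grab_frame(n); cv2.imwrite(f"pics/{n}0.png",im[:,:,::-1])
    c=calibration(n);print(n,c)
print(calibration("wrist")); s=bot.observe();print(s["time"],s["ee_pos"],s["tcp_rot"],s["width"],bot.hold_point_z)
```

```text
cell.py
pics
scene {'fov_y': 44.72504367504105, 'cx': 259.5324292429083, 'cy': 192.95855892077444, 'k1': 0.048229065276585305, 'camera_from_world': array([[-0.85485845,  0.51868746,  0.01342943,  0.50128841],
       [ 0.33811485,  0.57651252, -0.74384922, -0.13930617],
       [-0.3935675 , -0.6313451 , -0.66821254,  1.36195549],
       [ 0.        ,  0.        ,  0.        ,  1.        ]])}
top {'fov_y': 45.92935055975152, 'cx': 258.9652781522753, 'cy': 195.46665146945048, 'k1': 0.040206260444950105, 'camera_from_world': array([[ 0.01728219, -0.99976202, -0.01331243,  0.00849292],
       [-0.99687097, -0.01620202, -0.0773677 ,  0.57233143],
       [ 0.0771336 ,  0.01460786, -0.99691375,  1.34175634],
       [ 0.        ,  0.        ,  0.        ,  1.        ]])}
{'fov_y': 67.02680045677671, 'cx': 255.13102632554669, 'cy': 187.3032948711317, 'k1': -0.04738615634782364, 'hand_eye': array([[ 1.12341869e-03, -9.61281815e-01, -2.75564892e-01,
         6.95468387e-02],
       [ 9.99999329e-01,  1.15829117e-03,  3.61936744e-05,
        -6.65735573e-04],
       [ 2.84392059e-04, -2.75564748e-01,  9.61282471e-01,
        -1.43366059e-01],
       [ 0.00000000e+00,  0.00000000e+00,  0.00000000e+00,
         1.00000000e+00]])}
0.1 [0.1529159  0.50186091 0.23076816] [[-9.56584323e-01  2.91455474e-01 -3.73812716e-04]
 [ 2.91455714e-01  9.56583613e-01 -1.16562133e-03]
 [ 1.78564020e-05 -1.22396494e-03 -9.99999251e-01]] 1.0019218374653598 0.0187
```

View pics/scene0.png

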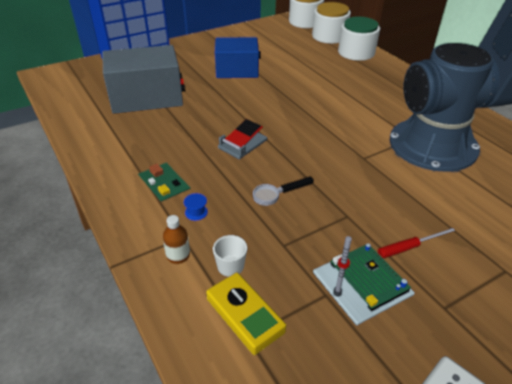

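View pics/top0.png

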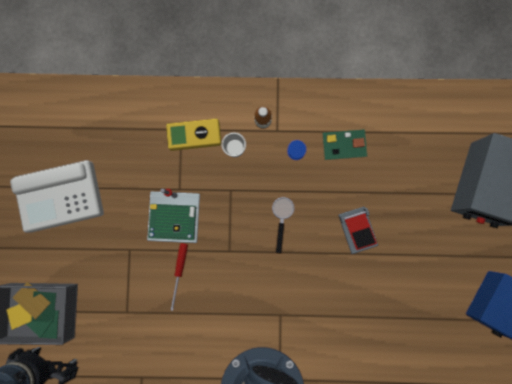

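The scene shows the pedal pad at about (253,128), the loupe lens at (266,194) and its handle at (298,185), the yellow dot at (373,265), and the collar at (344,264). In the top view I read pad (364,238), lens (283,208), handle (280,237), dot (177,229) and collar (about 169,192).

Create h.py:
```python
import numpy as np, cv2
from cell import bot, grab_frame, calibration
def cam(n,s=None):
    c=calibration(n); f=192/np.tan(np.radians(c["fov_y"]/2))
    K=np.array([[f,0,c["cx"]],[0,f,c["cy"]],[0,0,1]])
    if n=="wrist":
        T=np.eye(4); T[:3,:3]=s["tcp_rot"]; T[:3,3]=s["ee_pos"]; W=T@c["hand_eye"]
    else: W=np.linalg.inv(c["camera_from_world"])
    return K,c["k1"],W
def ray(C,uv):
    K,k,W=C; p=cv2.undistortPoints(np.array([[uv]],float),K,np.array([k,0,0,0,0.]))[0,0]
    d=W[:3,:3]@np.array([p[0],p[1],1]); return W[:3,3],d/np.linalg.norm(d)
def plane(C,uv,z):
    o,d=ray(C,uv); return o+d*(z-o[2])/d[2]
def tri(*v):
    A=np.zeros((3,3));b=np.zeros(3);L=[ray(*x) for x in v]
    for o,d in L:
        P=np.eye(3)-np.outer(d,d);A+=P;b+=P@o
    p=np.linalg.solve(A,b); return p,[round(1000*np.linalg.norm((np.eye(3)-np.outer(d,d))@(p-o)),1) for o,d in L]
def pix(C,X):
    K,k,W=C; c=np.linalg.inv(W)@np.append(X,1)
    return cv2.projectPoints(c[None,:3],np.zeros(3),np.zeros(3),K,np.array([k,0,0,0,0.]))[0][0,0]
def blobs(im,box,fn,amin=4):
    """box u0,v0,u1,v1; fn(h,s,v) mask -> list of (area,u,v)"""
    u0,v0,u1,v1=box; H=cv2.cvtColor(np.ascontiguousarray(im[v0:v1,u0:u1]),cv2.COLOR_RGB2HSV).astype(int)
    m=fn(H[...,0],H[...,1],H[...,2]).astype(np.uint8)
    n,l,st,ce=cv2.connectedComponentsWithStats(m)
    return sorted([(int(st[i,4]),*(ce[i]+[u0,v0]).round(1)) for i in range(1,n) if st[i,4]>=amin],reverse=True)[:4],m,l
red=lambda h,s,v:((h<7)|(h>172))&(s>150)&(v>70)
yel=lambda h,s,v:(h>20)&(h<35)&(s>130)&(v>120)
blk=lambda h,s,v:(v<55)
```

Run:
```python
from h import *
T=cam("top");S=cam("scene")
t=cv2.imread("pics/top0.png")[:,:,::-1];s=cv2.imread("pics/scene0.png")[:,:,::-1]
for nm,im,B in(("top",t,dict(pad=((345,212,375,250),blk),handle=((270,218,290,256),blk),dot=((165,220,190,236),yel),collar=((158,185,182,200),red),pedred=((340,205,380,255),red))),
 ("scene",s,dict(pad=((235,115,265,145),blk),handle=((277,172,318,198),blk),dot=((360,255,382,275),yel),collar=((334,254,354,274),red),pedred=((220,115,270,150),red)))):
    for k,(b,f) in B.items(): print(nm,k,[tuple(map(float,x)) for x in blobs(im,b,f)[0]])
```

```text
top pad [(274.0, 363.2, 237.4)]
top handle [(149.0, 279.6, 238.4)]
top dot [(6.0, 176.0, 227.5)]
top collar [(24.0, 169.0, 191.6)]
top pedred [(321.0, 357.1, 224.5)]
scene pad [(211.0, 248.0, 127.1)]
scene handle [(231.0, 297.3, 183.9)]
scene dot [(11.0, 371.6, 263.9)]
scene collar [(63.0, 343.3, 264.0)]
scene pedred [(284.0, 240.5, 136.6)]
```

Run:
```python
from h import *
T=cam("top");S=cam("scene");np.set_printoptions(precision=4,suppress=True)
for k,a,b in(("pad",(363.2,237.4),(248,127.1)),("handle",(279.6,238.4),(297.3,183.9)),("dot",(176,227.5),(371.6,263.9)),("collar",(169,191.6),(343.3,264)),("lens",(283.3,208),(266,194)),("pedred",(357.1,224.5),(240.5,136.6))):
    print(k,*tri((T,a),(S,b)))
print("handle z.009",plane(T,(279.6,238.4),.015),"lens",plane(T,(283.3,208),.012))
s=bot.observe();print(bot.hold_point_z,s["ft_force"])
```

```text
pad [ 0.4518 -0.288   0.0479] [np.float64(0.7), np.float64(0.7)]
handle [ 0.4443 -0.046   0.0105] [np.float64(0.1), np.float64(0.1)]
dot [0.4712 0.2641 0.0302] [np.float64(0.8), np.float64(0.8)]
collar [0.5706 0.2745 0.1024] [np.float64(3.0), np.float64(3.0)]
lens [ 0.5352 -0.0554  0.0097] [np.float64(1.2), np.float64(1.2)]
pedred [ 0.4878 -0.2713  0.0381] [np.float64(2.4), np.float64(2.4)]
handle z.009 [ 0.4445 -0.046   0.015 ] lens [ 0.5361 -0.056   0.012 ]
0.0187 [ 0.2611 -0.0923  0.1962]
```

The heights and the loupe geometry agree with the text (91 mm from handle centre to lens, pad 48 mm, dot 30 mm, collar about 102 mm). Next I move over the board for a wrist view.

Careful with the scale: shifts go in units of 100 mm and turns go in units of 0.25 rad. That gives: -0.035 m is -0.35, -0.018 m is -0.18, -0.096 rad is -0.384.

Emit:
move_tool(deltas="-0.35,-0.18,0,0\n-0.35,-0.18,0,0\n-0.35,-0.18,0,0\n-0.35,-0.18,0,0\n-0.35,-0.18,0,0\n-0.35,-0.18,0,0\n-0.35,-0.18,0,0\n-0.35,-0.18,0,0\n0,0,0,-0.384\n0,0,0,-0.384", aperture=0)

```text
time: 0.93
ee_pos: [0.3804, 0.2808, 0.2309]
tcp_rot: [[-0.995, 0.104, -0.001], [0.104, 0.995, -0.001], [0.0, -0.001, -1.0]]
ft_force: [-0.3, 1.1, -0.7]
width: 0.002
gripper_force: 0.0
```

Emit:
move_tool(deltas="0,0,0,0\n0,0,0,0")

```text
time: 1.1
ee_pos: [0.3788, 0.2826, 0.231]
tcp_rot: [[-0.994, 0.107, -0.001], [0.107, 0.994, -0.0], [0.0, -0.0, -1.0]]
ft_force: [0.0, -0.1, 0.4]
width: -0.004
gripper_force: 0.0
```

Run:
```python
from h import *
s=bot.observe(); im=grab_frame("wrist"); cv2.imwrite("pics/w1.png",im[:,:,::-1]); np.savez("w1.npz",**{k:s[k] for k in("ee_pos","tcp_rot")})
C=cam("wrist",s)
for k,X in(("dot",(.4712,.2641,.0302)),("collar",(.5706,.2745,.1024))): print(k,pix(C,np.array(X)))
```

```text
dot [249.13392388 235.39627362]
collar [266.29942274 338.56604814]
```

View pics/w1.png

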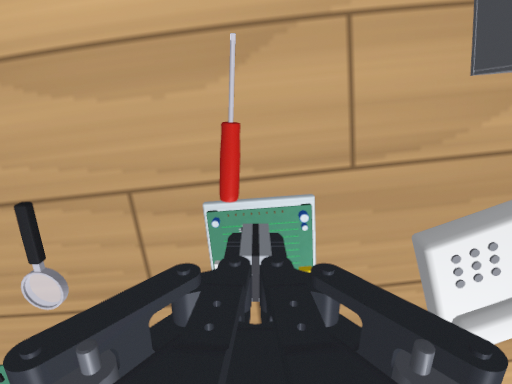

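The wrist view from here has the gripper covering the board (chip hidden near 250,235). The loupe shows at left, with the lens at (44,287). I'll look from between loupe and board instead.

Emit:
move_tool(deltas="-0.18,-0.34,0,0\n-0.18,-0.34,0,0\n-0.18,-0.34,0,0\n-0.18,-0.34,0,0\n-0.18,-0.34,0,0\n0,0,0,0\n0,0,0,0\n0,0,0,0")

```text
time: 1.82
ee_pos: [0.4505, 0.1048, 0.2312]
tcp_rot: [[-0.994, 0.105, -0.0], [0.105, 0.994, 0.0], [0.0, 0.0, -1.0]]
ft_force: [0.3, 0.6, 0.5]
width: -0.0
gripper_force: 0.0
```

Run:
```python
from h import *
s=bot.observe(); im=grab_frame("wrist"); cv2.imwrite("pics/w2.png",im[:,:,::-1]); np.savez("w2.npz",**{k:s[k] for k in("ee_pos","tcp_rot")})
C=cam("wrist",s)
for k,X in(("dot",(.4712,.2641,.0302)),("collar",(.5706,.2745,.1024)),("lens",(.5352,-.0554,.0097)),("pad",(.4518,-.288,.0479))): print(k,pix(C,np.array(X)))
```

```text
dot [386.85764706 167.72187126]
collar [422.46469088 269.96309177]
lens [146.79693238 233.27023355]
pad [-52.69647491 201.21146401]
```

View pics/w2.png

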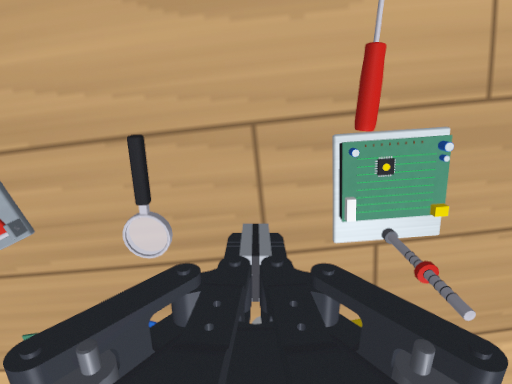

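A clear view: dot (386,167), collar (427,272), handle (139,170), lens (147,235). I'll measure these.

Run:
```python
from h import *
np.set_printoptions(precision=4,suppress=True)
im=cv2.imread("pics/w2.png")[:,:,::-1]; s=np.load("w2.npz"); C=cam("wrist",s);T=cam("top");S=cam("scene")
P={}
for k,b,f in(("dot",(376,157,398,178),yel),("collar",(405,252,445,292),red),("handle",(120,128,160,208),blk),("lens",(118,206,178,262),lambda h,s,v:(s<60)&(v>90))):
    B=blobs(im,b,f)[0]; P[k]=B[0][1:]; print(k,B[:2])
for k,a,b in(("dot",(176,227.5),(371.6,263.9)),("collar",(169,191.6),(343.3,264)),("handle",(279.6,238.4),(297.3,183.9)),("lens",(283.3,208),(266,194))):
    print(k,*tri((C,P[k]),(S,b)),*tri((C,P[k]),(T,a),(S,b)))
print("planes dot",plane(C,P["dot"],.028),"handle",plane(C,P["handle"],.014),"lens",plane(C,P["lens"],.013))
```

```text
dot [(48, np.float64(385.8), np.float64(166.7))]
collar [(281, np.float64(424.5), np.float64(270.4))]
handle [(1061, np.float64(138.7), np.float64(168.8))]
lens [(1907, np.float64(147.0), np.float64(233.7))]
dot [0.4699 0.2636 0.0289] [np.float64(0.4), np.float64(0.4)] [0.4706 0.2637 0.0291] [np.float64(0.6), np.float64(1.2), np.float64(0.8)]
collar [0.5697 0.2766 0.1039] [np.float64(0.9), np.float64(0.9)] [0.5707 0.2751 0.1034] [np.float64(1.0), np.float64(3.5), np.float64(2.6)]
handle [ 0.4442 -0.0464  0.0105] [np.float64(0.3), np.float64(0.3)] [ 0.4443 -0.0462  0.0107] [np.float64(0.3), np.float64(0.1), np.float64(0.3)]
lens [ 0.535  -0.0542  0.0109] [np.float64(0.5), np.float64(0.5)] [ 0.5354 -0.0552  0.0101] [np.float64(0.3), np.float64(1.2), np.float64(1.3)]
planes dot [0.4703 0.2637 0.028 ] handle [ 0.4438 -0.0451  0.014 ] lens [ 0.5345 -0.0537  0.013 ]
```

To row units: -0.039 m is -0.39, -0.0043 m is -0.043.

Emit:
move_tool(deltas="-0.043,-0.39,0,0\n-0.043,-0.39,0,0\n-0.043,-0.39,0,0\n-0.043,-0.39,0,0\n-0.043,-0.39,0,0\n-0.043,-0.39,0,0\n-0.043,-0.39,0,0\n-0.043,-0.39,0,0\n-0.043,-0.39,0,0\n-0.043,-0.39,0,0")

```text
time: 2.7
ee_pos: [0.4538, -0.2881, 0.2315]
tcp_rot: [[-0.995, 0.101, 0.0], [0.101, 0.995, -0.0], [-0.0, 0.0, -1.0]]
ft_force: [1.8, 0.7, 0.0]
width: -0.004
gripper_force: 0.0
```

Emit:
move_tool(deltas="0,0,0,0\n0,0,0.35,0\n0,0,0.35,0\n0,0,0.35,0\n0,0,0.35,0\n0,0,0,0\n0,0,0,0")

```text
time: 3.28
ee_pos: [0.4529, -0.286, 0.0906]
tcp_rot: [[-0.995, 0.102, -0.003], [0.102, 0.995, 0.002], [0.003, 0.002, -1.0]]
ft_force: [0.1, 1.0, 0.5]
width: -0.001
gripper_force: 0.0
```

Run:
```python
from h import *
s=bot.observe(); im=grab_frame("scene"); cv2.imwrite("pics/s3.png",cv2.resize(im[80:180,180:330,::-1],(750,500),interpolation=cv2.INTER_CUBIC))
print(pix(cam("scene"),s["ee_pos"]))
```

```text
[247.72138574 114.65006949]
```

View pics/s3.png

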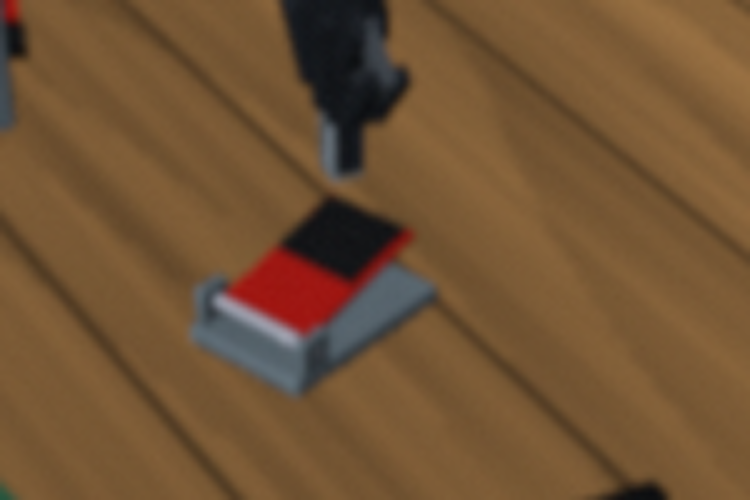

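The fingertips (342,176 in the crop) hang right above the pad centre (345,238). Pressing.

To row units: 0.03 m is 0.3, 0.015 m is 0.15.

Emit:
move_tool(deltas="0,0,0.3,0\n0,0,0.15,0\n0,0,0.08,0\n0,0,0.06,0\n0,0,0,0\n0,0,0,0\n0,0,0,0")

```text
time: 3.92
ee_pos: [0.4541, -0.2886, 0.0351]
tcp_rot: [[-0.995, 0.104, 0.002], [0.104, 0.995, -0.002], [-0.002, -0.002, -1.0]]
ft_force: [-4.2, 0.2, 8.3]
width: -0.0
gripper_force: 4.0
```

Emit:
move_tool(deltas="0,0,0.04,0\n0,0,0.04,0\n0,0,0,0\n0,0,0,0\n0,0,0,0\n0,0,0,0")

```text
time: 4.42
ee_pos: [0.4543, -0.289, 0.0304]
tcp_rot: [[-0.995, 0.104, 0.004], [0.104, 0.995, -0.004], [-0.004, -0.004, -1.0]]
ft_force: [-15.6, 6.0, 45.0]
width: -0.004
gripper_force: 22.5
```

45 N at 30 mm height means it's firmly on the stop. I'll ease off a little, hold, then lift.

Emit:
move_tool(deltas="0,0,-0.02,0\n0,0,0,0\n0,0,0,0\n0,0,-0.2,0\n0,0,-0.4,0\n0,0,-0.4,0\n0,0,-0.4,0\n0,0,-0.3,0\n0,0,0,0\n0,0,0,0", aperture=0.7)

```text
time: 5.25
ee_pos: [0.455, -0.2887, 0.2007]
tcp_rot: [[-0.995, 0.103, 0.006], [0.103, 0.995, -0.004], [-0.007, -0.003, -1.0]]
ft_force: [1.3, 0.1, -0.9]
width: 0.699
gripper_force: 0.0
```

Run:
```python
from h import *
np.set_printoptions(precision=4,suppress=True)
im=grab_frame("scene"); 
print(blobs(im,(220,115,270,150),red)[0],blobs(im,(235,115,265,145),blk)[0]);print(bot.observe()["ft_force"])
h=np.array([.4443,-.0462]);l=np.array([.5352,-.0552]);print(np.degrees(np.arctan2(*(l-h)[::-1])),np.linalg.norm(l-h))
```

```text
[(284, np.float64(240.5), np.float64(136.6))] [(209, np.float64(248.0), np.float64(127.1))]
[-0.1787 -0.8884 -1.2622]
-5.654420822640699 0.09134445795996605
```

The pedal is back up (its mask is identical to the first one). Now to the loupe.

To row units: 0.0343 m is 0.343, 0.0011 m is 0.011.

Emit:
move_tool(deltas="0.011,0.343,0,0\n0.011,0.343,0,0\n0.011,0.343,0,0\n0.011,0.343,0,0\n0.011,0.343,0,0\n0.011,0.343,0,0\n0.011,0.343,0,0\n0,0,0,0\n0,0,0,0")

```text
time: 6.05
ee_pos: [0.4699, -0.0465, 0.1958]
tcp_rot: [[-0.995, 0.1, -0.001], [0.1, 0.995, 0.0], [0.001, -0.0, -1.0]]
ft_force: [-0.4, -0.4, 0.2]
width: 0.698
gripper_force: 0.0
```

Emit:
move_tool(deltas="0,0,0.35,0\n0,0,0.35,0\n0,0,0.35,0\n0,0,0.35,0\n0,0,0,0\n0,0,0,0\n0,0,0,0")

```text
time: 6.63
ee_pos: [0.471, -0.049, 0.0576]
tcp_rot: [[-0.995, 0.105, 0.001], [0.105, 0.995, -0.0], [-0.001, -0.0, -1.0]]
ft_force: [0.5, 1.1, 0.6]
width: 0.704
gripper_force: 0.0
```

Run:
```python
from h import *
s=bot.observe(); im=grab_frame("wrist"); cv2.imwrite("pics/w4.png",im[:,:,::-1]); C=cam("wrist",s)
print(s["ee_pos"],pix(C,np.array([.4722,-.049,.018])),pix(C,np.array([.4443,-.0462,.018])))
```

```text
[ 0.47101496 -0.04904378  0.05757523] [256.42857819 213.53939772] [256.32864859 172.99083653]
```

View pics/w4.png

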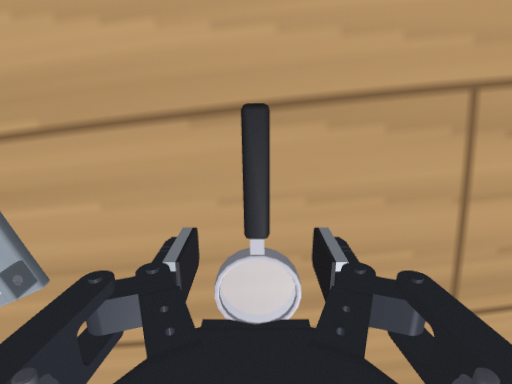

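The handle (columns 242–270, rows 103–238) lies centred between the fingers and parallel to the pads. I'll go down and grip.

Emit:
move_tool(deltas="-0.01,0,0.25,0\n0,0,0.18,0\n0,0,0.08,0\n0,0,0.01,0\n0,0,0,0\n0,0,0,0")

```text
time: 7.18
ee_pos: [0.4724, -0.0486, 0.0056]
tcp_rot: [[-0.995, 0.104, 0.002], [0.104, 0.995, -0.0], [-0.002, -0.0, -1.0]]
ft_force: [0.5, -0.2, 0.0]
width: 0.7
gripper_force: 0.0
```

Emit:
move_tool(deltas="0,0,0,0\n0,0,0,0\n0,0,0,0\n0,0,0,0\n0,0,0,0\n0,0,0,0\n0,0,0,0\n0,0,0,0", aperture=0, grip_n=60)

```text
time: 7.85
ee_pos: [0.4717, -0.0485, 0.005]
tcp_rot: [[-0.995, 0.104, 0.001], [0.104, 0.995, -0.0], [-0.001, -0.0, -1.0]]
ft_force: [-2.3, 0.6, 7.8]
width: 0.192
gripper_force: 59.0
```

Emit:
move_tool(deltas="0,0,-0.1,0\n0,0,-0.25,0\n0,0,-0.35,0\n0,0,-0.3,0\n0,0,-0.15,0\n0,0,-0.05,0\n0,0,0,0\n0,0,0,0\n0,0,0,0")

```text
time: 8.6
ee_pos: [0.4704, -0.0484, 0.1229]
tcp_rot: [[-0.995, 0.104, -0.002], [0.104, 0.995, 0.0], [0.002, -0.0, -1.0]]
ft_force: [-0.7, 0.1, -0.8]
width: 0.191
gripper_force: 58.9
```

Emit:
move_tool(deltas="0.098,0.31,0,0\n0.098,0.31,0,0\n0.098,0.31,0,0\n0.098,0.31,0,0\n0.098,0.31,0,0\n0.098,0.31,0,0\n0.098,0.31,0,0\n0.098,0.31,0,0\n0.098,0.31,0,0\n0.098,0.31,0,0")

```text
time: 9.43
ee_pos: [0.4047, 0.2711, 0.1228]
tcp_rot: [[-0.995, 0.104, -0.002], [0.104, 0.995, -0.001], [0.002, -0.002, -1.0]]
ft_force: [1.1, -0.6, -0.2]
width: 0.185
gripper_force: 59.0
```

Emit:
move_tool(deltas="0,0,0,0\n0,0,0,0\n0,0,0,0\n0,0,0,0")

```text
time: 9.77
ee_pos: [0.4057, 0.2689, 0.1235]
tcp_rot: [[-0.995, 0.104, -0.001], [0.104, 0.995, -0.001], [0.001, -0.001, -1.0]]
ft_force: [0.2, -0.6, -1.4]
width: 0.191
gripper_force: 59.1
```

Run:
```python
from h import *
np.set_printoptions(precision=4,suppress=True)
s=bot.observe()
for n in("wrist","scene","top"):
    im=grab_frame(n)
    cv2.imwrite(f"pics/f_{n}.png",im[:,:,::-1])
np.savez("f.npz",**{k:s[k] for k in("ee_pos","tcp_rot")})
L=s["ee_pos"]+s["tcp_rot"]@np.array([-.063,0,-.004]);print(L,[pix(cam(n,s),L) for n in("scene","top","wrist")])
t=cv2.imread("pics/f_top.png")[180:270,130:220];q=cv2.imread("pics/f_scene.png")[200:320,310:430]
cv2.imwrite("pics/f5.png",np.hstack([cv2.resize(t,(400,400),interpolation=2),cv2.resize(q,(400,400),interpolation=2)]))
```

```text
[0.4683 0.2624 0.1274] [array([380.159 , 231.1258]), array([169.4561, 228.5108]), array([256.1755, 336.9107])]
```

View pics/f5.png

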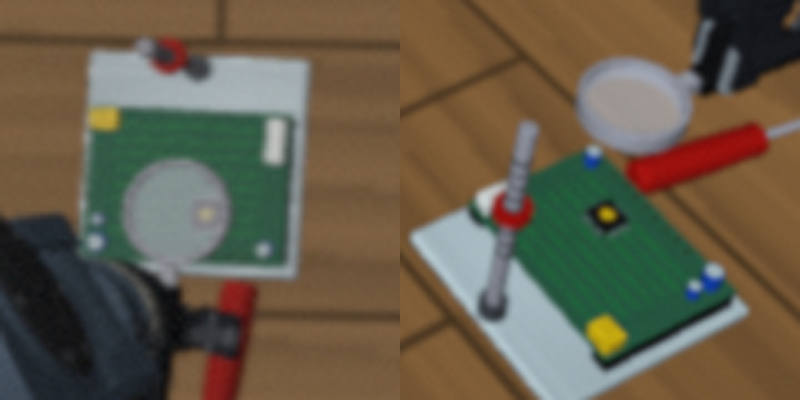

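View pics/f_wrist.png

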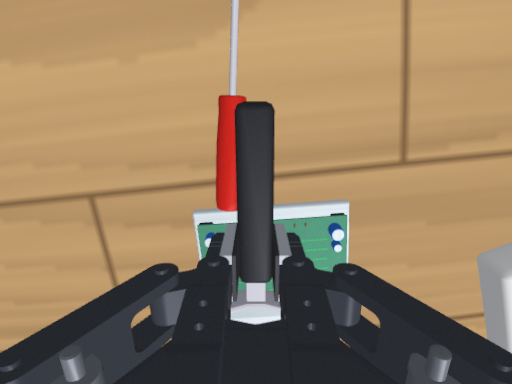

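In the crops the ring centre is at (176,213) in the left one and (635,105) in the right, so top pixel (169.6,228) and scene pixel (380.5,231.5). These match the predictions. Triangulating to correct, and checking level via the handle's end.

Run:
```python
from h import *
np.set_printoptions(precision=4,suppress=True)
T=cam("top");S=cam("scene");s=np.load("f.npz");C=cam("wrist",s);R=s["tcp_rot"]
print(*tri((T,(169.6,228)),(S,(380.5,231.5))))
e=s["ee_pos"]+R@np.array([.074,0,-.013]);print("handle rear top edge pred",pix(C,e),"seen ~ (255,102)")
L=s["ee_pos"]+R@np.array([-.063,0,-.004]); d=R.T@(np.array([.4703,.2637,.1035])-L);print(L,d)
```

```text
[0.4691 0.2628 0.1272] [np.float64(1.0), np.float64(1.0)]
handle rear top edge pred [256.9308  94.1763] seen ~ (255,102)
[0.4683 0.2624 0.1274] [-0.0018  0.0016  0.0239]
```

The tilt is negligible: the lens height is as predicted. I'll lower to focal height and check.

To row units: -0.001 m is -0.01, 0.001 m is 0.01.

Emit:
move_tool(deltas="-0.01,0.01,0.1,0\n0,0,0.1,0\n0,0,0.04,0\n0,0,0,0\n0,0,0,0\n0,0,0,0\n0,0,0,0\n0,0,0,0\n0,0,0,0")

```text
time: 10.67
ee_pos: [0.4073, 0.271, 0.1006]
tcp_rot: [[-0.995, 0.104, 0.0], [0.104, 0.995, 0.0], [-0.0, 0.0, -1.0]]
ft_force: [-0.0, 0.8, -0.1]
width: 0.192
gripper_force: 59.1
```

Run:
```python
from h import *
np.set_printoptions(precision=4,suppress=True)
s=bot.observe();L=s["ee_pos"]+s["tcp_rot"]@np.array([-.063,0,-.004]);T=cam("top");S=cam("scene")
t=grab_frame("top");q=grab_frame("scene");print(L,pix(T,L),pix(S,L))
print("pedal",blobs(q,(220,115,270,150),red)[0],"collar",blobs(q,(334,254,354,274),red)[0])
cv2.imwrite("pics/g.png",np.hstack([cv2.resize(t[180:270,130:220,::-1],(400,400),interpolation=2),cv2.resize(q[200:320,310:430,::-1],(400,400),interpolation=2)]))
```

```text
[0.4699 0.2645 0.1046] [170.4325 227.9729] [378.18   239.9178]
pedal [(284, np.float64(240.5), np.float64(136.6))] collar [(63, np.float64(343.3), np.float64(263.9))]
```

View pics/g.png

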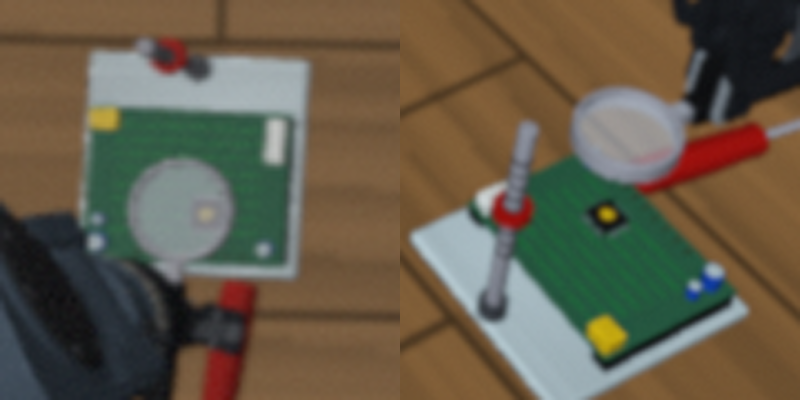

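The ring centre at (181,211) and (629,136) in the crops gives top pixel (170.8,227.5) and scene pixel (378.8,240.8), both within a pixel of prediction. Pedal and collar are unmoved. Handing in.

```bash
python3 -c "
from cell import bot, grab_frame, calibration
print(bot.observe()['qvel'], bot.hand_in())"
```

```text
the job is handed in; nothing more can be done
[-4.44958361e-04 -3.49706648e-08 -1.02549886e-03 -1.68854169e-03
  7.85373488e-05 -1.64898326e-03] None
```

I handed the job in at about 11 s, though no verdict came back: the pedal was pressed to its stop and came back up, and the gripper alone holds the loupe level and still, lens by my measurements within about 2 mm of the chip's centre and of the collar's height.

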